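Load and clamp a pine peg stand

ROBOT

A 7-joint arm with a two-finger parallel gripper is mounted at the origin on the work surface. World frame = base frame: x ahead of the robot, y to its left, z up, the work surface at z = 0. Lengths are in m, angles in rad, forces in N, time in s.
With the tool pointing down it reaches from about 0.35 to 0.9 m from the base axis. Payload 8.1 kg.
Tool frame: the origin (TCP) lies midway between the tips of the shut fingers; the grasp point (between the pads) lies arm.grip_point_offset behind it (arm.grip_point_offset is the distance from the TCP to the grasp point, in m); y points along the fingers, z is the direction in which the jaws open and shut, and the axes are right-handed (so a half turn about y gives the same grasp; the last joint's range is limited). The gripper opens to 92 mm and grips with 3 to 60 N. Pads are 19 mm wide; open, the fingers measure 130 mm over their backs; the gripper's body (75 mm by 190 mm) begins 47 mm behind the grasp point.
Start: joints at [1.158, 0.434, 0.025, 1.573, -0.012, 1.134, -0.075], TCP at [0.191, -0.595, 0.227] pointing down, gripper open.
Joint ranges: [-2.62, 2.62], [-0.44, 2.09], [-1.27, 1.32], [0.08, 2.57], [-1.32, 4.46], [0.12, 2], [-2.74, 2.74]. Speed limits (rad/s): [2.22, 2.22, 3.01, 3.01, 3.14, 3.14, 3.14].

INTERFACE

Orientations are given as a rotation vector (axis times angle).
In Python, from cell import arm, get_image, camera_info gives the robot as it stands.
- The arm moves only by the tool carry_out, never from a script. Its argument "steps" is one flat list of numbers, 5 for each row, row after row: the opening, from 0 (shut) to 1 (fully open), then the shift along the world's x, y, z in units of 0.1 m (1.0 is 0.1 m), then the turn about the world's z in units of 45 degrees (1.0 is 45 degrees). In form: [hand, dx, dy, dz, spin, hand, dx, dy, dz, spin, ...]. A call has 1 to 12 rows; each row is the pose to reach, as a shift and turn from the pose commanded when the call began; what a row does not reach only later rows make up. A row lasts 1/10 s, in which the tool goes at most 50 mm and 8.59 degrees, less where a joint would pass 70% of its speed; a pose out of reach is approached as far as the arm can. A call with a number of a shift or a turn outside -1 to 1 is refused whole. A call with a gripper value outside its range is refused whole. The fingers move at their own pace and stop on an object; "grip_force" is the grip in N (left out, the last holds). Time passes only in rows, so rows that repeat a pose let the fingers close. It gives the time, the measured TCP pose, the force and the opening at its end, in the units of the state.
- arm.observe(): the state, without advancing time (a new reading comes with each control period).
- get_image(name): name is "side" or "top" or "wrist"; returns (picture, depth): 384x512x3 uint8, red, green, blue; 384x512 float32, m along the optical axis (not along the pixel's ray), 0 where there is no reading.
- camera_info(name): a dict with "fovy" (degrees; the focal length in pixels is half the picture's height over the tangent of half this angle, whatever the lens; pixels are square), "cx", "cy" (the principal point, pixels), "R" (3x3) and "t" (3): a world point X has camera coordinates R X + t; the wrist camera has in their place "tool_from_camera" (4x4, takes a point from camera to tool coordinates, whose origin is the TCP and whose axes are the tool frame's). Camera axes: x right, y down, z forward; pixel columns grow to the right and rows downward; lengths in m; the calibration is good to about 2 mm. A picture is of the moment at which its call begins: read the wrist's pose just before it. camera_info takes no time and is no camera call.
- arm.sign_off(): hands the job in, once; it reports no verdict.
The state is a dict: "clock": time; "joints": joint angles; "dq": joint speeds; "joint_efforts": joint torques, N m; "position": TCP position; "ee_rot": TCP orientation; "force": force on the tool from outside, world axes, zero at the start; "ft_torque": the same for the moment, N m; "width": opening from 0.0 (shut) to 1.0 (fully open).
Only numpy, scipy, OpenCV 4.12 (cv2) and the standard library are available. Lean on these libraries where they do the work, as an engineer would, in place of code of your own. Each camera call takes 0.05 s, during which the arm holds its last target. There are 200 camera calls.

TASK

Slide the pine peg stand along the bench, without lifting it, until it sits snug in the corner of the two pine stops of the glue-up station; then thread every peg from the rack through a slot of its own in the stand until its collar rests flat on the board, and last turn the black clamp knob until the yellow pointer lines up with the red mark. The stand must still be snug in its corner at the end, and the other things on the bench are to be left where they are.

Things in the scene. Friction and masses are not known exactly. Their poses are not given: they have to be found in the camera images.
- station: Fixed glue-up station; place and yaw vary. Origin on the bench where the stand's centre belongs; x roughly away from the robot, y to its left. Two pine stops, 40 mm high, 25 mm thick, form a corner: the near stop's face is the plane x = -75 mm (y -105 to 105), the left stop's is y = +80 mm (x -75 to 90). The blue clamp housing fills x 140 to 200, y -20 to 95 mm, 45 mm high. Open towards -y.
- station_home (a point): The station's origin, where the centre of the stand belongs, its axes along the station's; a green outline on the bench marks the place. At y = -105 mm the near stop goes on as a 70 mm long lead-in that slants 30 degrees away (towards -x, -y). The clamp's rubber jaw, at station y = 64 mm, comes out of the housing towards the stand; it is only for show, touches nothing and bears no load.
- clamp_knob (a joint): Angle of the black clamp knob (rad, 0 to 5), vertical axis, on the clamp housing. It grows clockwise seen from above and drives the jaw and the yellow pointer towards the stand (station -x), 8 mm per rad. It starts between 0.2 and 1.2; at 3.0 the pointer stands at the mark. About 0.03 N m of friction; it stays where it is left.
- clamp_knob_grip (a point): Grip point of the knob, on its axis, 82 mm above the bench. The grip is a bar 46 mm long, 14 mm thick, from 57 to 89 mm above the bench, on a disc of 48 mm diameter. At joint 0 the bar lies along the station's x axis; it turns clockwise with the joint, and this frame with it.
- clamp_pointer (a point): The yellow pointer on top of the clamp housing: a bar 4 mm wide, 22 mm long across the scale, 50 mm above the bench. It slides along the station's x axis, towards -x as the knob is turned clockwise.
- clamp_mark (a point): The fixed red line on the white scale on top of the clamp housing (3 mm wide). Where the pointer has to stand.
- stand: Loose pine peg stand, 0.8 kg: a board 150 mm (x) by 160 mm (y), 30 mm thick, on two rails 25 mm high under its edges at y = +-70 mm; top 55 mm above the bench. Origin: centre of its footprint, on the bench. Starts right of the station (towards -y), turned up to 0.45 rad from it. Four slots straight through the board at x = +-35, y = +-40 mm, each 27 mm along x, 17 mm along y, chamfer 2 mm.
- rack: The fixed plywood rack in which the pegs wait: a block 145 by 145 mm, 60 mm high, with four round wells of 32 mm diameter (33 mm with clearance) at x = +-40 mm, y = +-40 mm. Origin: centre of its underside. Place and yaw vary.
- slot0 (a point): Centre of slot 0 of the stand, at the top face of the board (z 55 mm in the stand's frame); axes as the stand's: the slot is long (27 mm) along x, narrow (17 mm) along y.
- slot1 (a point): Centre of slot 1 of the stand, at the top face of the board (z 55 mm in the stand's frame); axes as the stand's: the slot is long (27 mm) along x, narrow (17 mm) along y.
- slot2 (a point): Centre of slot 2 of the stand, at the top face of the board (z 55 mm in the stand's frame); axes as the stand's: the slot is long (27 mm) along x, narrow (17 mm) along y.
- slot3 (a point): Centre of slot 3 of the stand, at the top face of the board (z 55 mm in the stand's frame); axes as the stand's: the slot is long (27 mm) along x, narrow (17 mm) along y.
- peg0: Brown beech peg, 70 g, upright in a rack well, turned to any angle, collar on the rack; 2 or 3 are there. Origin: centre of the collar's underside. Below: flat stem 24 (x) by 14 mm (y), 50 long, the last 8 mm 19 by 9. Collar 42 mm across, 8 thick. Above: flat grip 24 (x) by 14 (y), z 8 to 53 mm, in line with the stem. Half a turn makes no difference. Home: origin at the slot's point.
- peg1: Brown beech peg, 70 g, upright in a rack well, turned to any angle, collar on the rack; 2 or 3 are there. Origin: centre of the collar's underside. Below: flat stem 24 (x) by 14 mm (y), 50 long, the last 8 mm 19 by 9. Collar 42 mm across, 8 thick. Above: flat grip 24 (x) by 14 (y), z 8 to 53 mm, in line with the stem. Half a turn makes no difference. Home: origin at the slot's point.
- peg2: Brown beech peg, 70 g, upright in a rack well, turned to any angle, collar on the rack; 2 or 3 are there. Origin: centre of the collar's underside. Below: flat stem 24 (x) by 14 mm (y), 50 long, the last 8 mm 19 by 9. Collar 42 mm across, 8 thick. Above: flat grip 24 (x) by 14 (y), z 8 to 53 mm, in line with the stem. Half a turn makes no difference. Home: origin at the slot's point.
- peg3: Brown beech peg, 70 g, upright in a rack well, turned to any angle, collar on the rack; 2 or 3 are there. Origin: centre of the collar's underside. Below: flat stem 24 (x) by 14 mm (y), 50 long, the last 8 mm 19 by 9. Collar 42 mm across, 8 thick. Above: flat grip 24 (x) by 14 (y), z 8 to 53 mm, in line with the stem. Half a turn makes no difference. Home: origin at the slot's point.
- hammer: Bystander, not part of the job: black-handled hammer, 260 mm. Origin: centre of its underside.
- bowl: Bystander, not part of the job: white plastic bowl, 100 mm across, 45 mm high. Origin: centre of its underside.
- glue: Bystander, not part of the job: white glue bottle with an orange cap, 52 mm across, 140 mm high. Origin: centre of its underside.
- offcut: Bystander, not part of the job: pine offcut 120 x 35 x 20 mm. Origin: centre of its underside.
- wipes: Bystander, not part of the job: pack of wipes 170 x 100 x 60 mm. Origin: centre of its underside.
- sander: Bystander, not part of the job: cork sanding block 110 x 60 x 40 mm. Origin: centre of its underside.
Not all that is in view belongs to the job. Leave any purple or turquoise look-alike of the peg1 alone.

How it is judged:
On the way, in this order (a step that is already met when the one before it is completed fails the run):
1. the stand sits snug in the corner of the stops (horizontal distance between stand and station_home below 0.007 m and angle between the x axis of stand and the x axis of station, either way round below 0.06 rad and angle between stand's own z axis and vertical below 0.05 rad), for 0.2 s.
2. every peg is threaded through a slot, its collar on the board (((horizontal distance between peg0 and slot0 below 0.005 m and z of peg0 in the frame of slot0 between -0.004 and 0.004 m) or (horizontal distance between peg0 and slot1 below 0.005 m and z of peg0 in the frame of slot1 between -0.004 and 0.004 m) or (horizontal distance between peg0 and slot2 below 0.005 m and z of peg0 in the frame of slot2 between -0.004 and 0.004 m) or (horizontal distance between peg0 and slot3 below 0.005 m and z of peg0 in the frame of slot3 between -0.004 and 0.004 m)) and ((horizontal distance between peg1 and slot0 below 0.005 m and z of peg1 in the frame of slot0 between -0.004 and 0.004 m) or (horizontal distance between peg1 and slot1 below 0.005 m and z of peg1 in the frame of slot1 between -0.004 and 0.004 m) or (horizontal distance between peg1 and slot2 below 0.005 m and z of peg1 in the frame of slot2 between -0.004 and 0.004 m) or (horizontal distance between peg1 and slot3 below 0.005 m and z of peg1 in the frame of slot3 between -0.004 and 0.004 m)) and ((horizontal distance between peg2 and slot0 below 0.005 m and z of peg2 in the frame of slot0 between -0.004 and 0.004 m) or (horizontal distance between peg2 and slot1 below 0.005 m and z of peg2 in the frame of slot1 between -0.004 and 0.004 m) or (horizontal distance between peg2 and slot2 below 0.005 m and z of peg2 in the frame of slot2 between -0.004 and 0.004 m) or (horizontal distance between peg2 and slot3 below 0.005 m and z of peg2 in the frame of slot3 between -0.004 and 0.004 m)) and ((horizontal distance between peg3 and slot0 below 0.005 m and z of peg3 in the frame of slot0 between -0.004 and 0.004 m) or (horizontal distance between peg3 and slot1 below 0.005 m and z of peg3 in the frame of slot1 between -0.004 and 0.004 m) or (horizontal distance between peg3 and slot2 below 0.005 m and z of peg3 in the frame of slot2 between -0.004 and 0.004 m) or (horizontal distance between peg3 and slot3 below 0.005 m and z of peg3 in the frame of slot3 between -0.004 and 0.004 m))), for 0.2 s.
3. the clamp's pointer stands at the red mark (distance between clamp_pointer and clamp_mark below 0.0025 m), for 0.2 s.
At the end, for the whole second after the job is handed in: Stand in the corner of the stops (centre within 7 mm, square within 0.06 rad, flat on the bench); every peg present in a slot, collar on the board (within 5 mm of the slot centre, 4 mm in height); pointer within 2.5 mm of the red mark; all at rest (all of step 1 and all of step 2 and distance between clamp_pointer and clamp_mark below 0.0025 m and linear speed of each of stand, peg0, peg1, peg2, peg3 below 0.02 m/s); the robot touches nothing.
It fails at once if the stand is lifted or tipped (height (world z) of stand above 0.02 m or angle between stand's own z axis and vertical above 0.3 rad).
It fails at once if a bystander is moved by more than 30 mm (distance of any of hammer, bowl, glue, offcut, wipes, sander from where it was at the start of the episode above 0.03 m).
Of peg0, peg1, peg2, peg3 only 2 to 3 are there at a start; the rules pass over those that are not, and their reading is None.
At some moment in a run one of stand may be knocked a few centimetres aside while the robot is not near it.
It also fails if it takes over 210 s, if anything falls off the work surface, if the arm or the gripper's body presses on something with over 40 N, if the wrist force passes 120 N, or if a joint passes its speed limit or range.

## Working session

There is one attempt and no reset: what is moved stays moved. The work goes in short steps, Python scripts to look and compute and a tool call to move; the robot and the scene stay as the last step left them, time stands still between calls to the robot, and variables do not carry over. Pictures are saved under pics/ and viewed, about 12 in all and at most 16, crops included, and the job is handed in when it is done.

Besides the shell and the picture viewer there is one more tool, called after "Emit:" by a JSON object that holds its "method" and its "body". carry_out: Moves the arm, as the interface text tells. Shifts and turns lie within -1 to 1; 1 stands for 0.1 m of shift or 45 degrees of turn. Its arguments: {"type":"object","properties":{"steps":{"type":"array","items":{"type":"number"}},"grip_force":{"type":"number"}},"required":["steps"]}

```bash
ls; mkdir -p pics; cat > h.py <<'E'
import numpy as np, cv2
from cell import arm, get_image, camera_info
from scipy.spatial.transform import Rotation as Rn
def K(ci):
    f=192/np.tan(np.radians(ci["fovy"])/2); return f,ci["cx"],ci["cy"]
def cam(name,st=None):
    ci=camera_info(name); f,cx,cy=K(ci)
    if name=="wrist":
        st=st or arm.observe()
        T=np.eye(4);T[:3,:3]=Rn.from_rotvec(st["ee_rot"]).as_matrix();T[:3,3]=st["position"]
        M=T@np.array(ci["tool_from_camera"]); R=M[:3,:3];o=M[:3,3]
    else:
        R=np.array(ci["R"]).T; o=-R@np.array(ci["t"])
    return f,cx,cy,R,o
def ray(c,uv,z):
    f,cx,cy,R,o=c; uv=np.atleast_2d(uv).astype(float)
    d=np.c_[(uv[:,0]-cx)/f,(uv[:,1]-cy)/f,np.ones(len(uv))]@R.T
    return o+d*((z-o[2])/d[:,2])[:,None]
def proj(c,X):
    f,cx,cy,R,o=c; p=(np.atleast_2d(X)-o)@R
    return np.c_[cx+f*p[:,0]/p[:,2],cy+f*p[:,1]/p[:,2]]
def cloud(c,dep):
    f,cx,cy,R,o=c; v,u=np.mgrid[:dep.shape[0],:dep.shape[1]]
    P=np.stack([(u-cx)/f*dep,(v-cy)/f*dep,dep],-1)
    return P@R.T+o
def snap(name):
    st=arm.observe(); im,d=get_image(name); return im,d,cam(name,st)
def save(im,n,s=1):
    cv2.imwrite(f"pics/{n}.png",cv2.cvtColor(cv2.resize(im,None,fx=s,fy=s,interpolation=cv2.INTER_CUBIC),cv2.COLOR_RGB2BGR))
E
python3 - <<'E'
from h import *
for n in("top","side"):
    im,d,c=snap(n); save(im,n+"0",1.5); np.savez(f"{n}0.npz",im=im,d=d); print(n,c[0],c[4],c[3].round(2).tolist())
s=arm.observe();print(s, arm.grip_point_offset); print(camera_info("wrist"))
E
```

```text
pics
top 407.1088109274572 [ 0.50983225 -0.00951529  1.41235323] [[-0.02, -1.0, 0.06], [-1.0, 0.01, -0.02], [0.02, -0.06, -1.0]]
side 371.88537098111584 [ 0.36681933 -1.14716027  0.76302828] [[0.98, -0.1, 0.17], [-0.2, -0.49, 0.85], [0.0, -0.86, -0.5]]
{'clock': 0.1, 'joints': array([ 1.15841939,  0.4351206 ,  0.02498511,  1.57400016, -0.0115565 ,
        1.13398689, -0.0751153 ]), 'dq': array([-0.00158963, -0.00122909,  0.00017088, -0.00208065, -0.00079388,
        0.00245227, -0.00055879]), 'joint_efforts': array([ 2.82263034e-03, -6.69127536e+01,  9.88035835e-01, -3.15146255e+01,
       -6.04024390e-02,  3.73370619e-02,  4.72341441e-06]), 'position': array([ 0.19032176, -0.5948456 ,  0.22604621]), 'ee_rot': array([-0.32111155,  2.05595346, -2.05321153]), 'force': array([-0.27862656,  0.10699064, -0.63752908]), 'ft_torque': array([-0.00506694, -0.01203537, -0.01854991]), 'width': 0.9997285264417749} 0.0188
{'fovy': 61.95405038046912, 'cx': 253.9834072929915, 'cy': 189.58008128180026, 'tool_from_camera': array([[-6.72808727e-04,  9.69097959e-01,  2.46675277e-01,
        -6.59194919e-02],
       [-5.11325204e-04, -2.46675634e-01,  9.69097967e-01,
        -1.58279917e-01],
       [ 9.99999643e-01,  5.25886283e-04,  6.61489731e-04,
        -3.52718962e-05],
       [ 0.00000000e+00,  0.00000000e+00,  0.00000000e+00,
         1.00000000e+00]])}
```

View pics/top0.png

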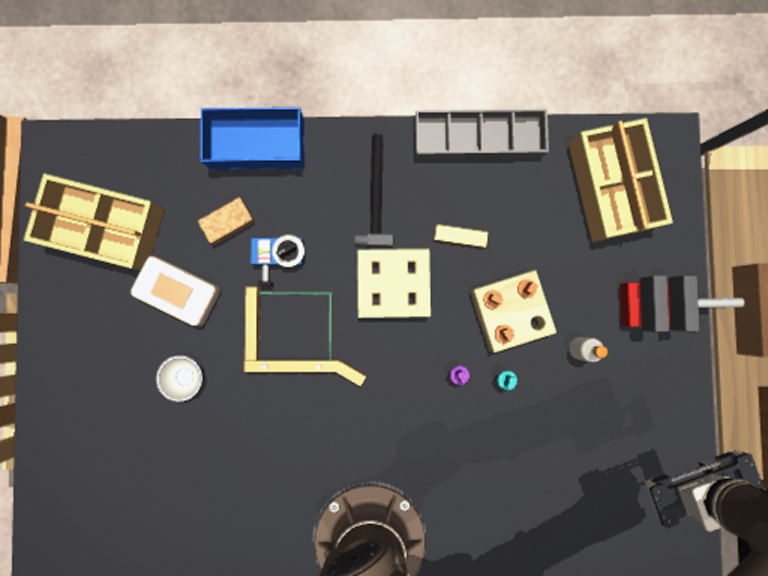

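View pics/side0.png

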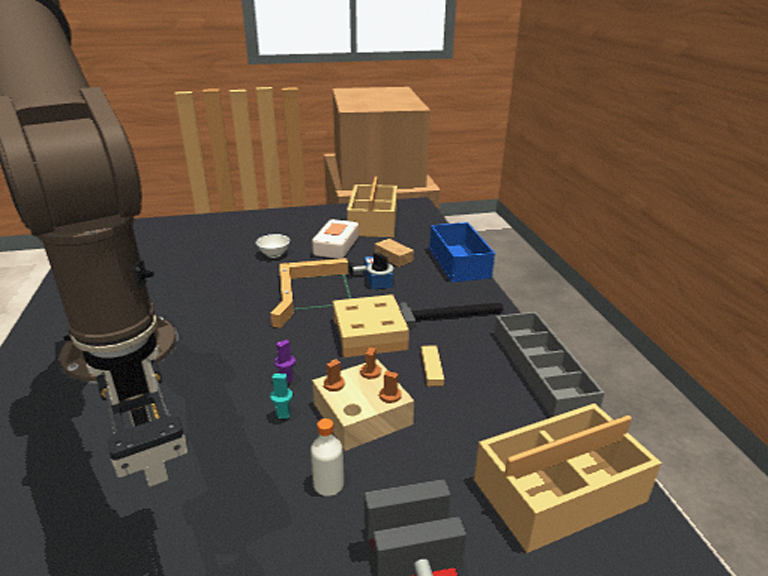

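The top view shows the station at about (295,325), the stand at (394,284) with the hammer head just above it, and the rack at (513,311) with 3 brown pegs. The look-alikes are at (459,375) and (507,380).

```bash
python3 - <<'E'
from h import *
z=np.load("top0.npz"); im,d=z["im"],z["d"]; c=cam("top"); P=cloud(c,d)
hsv=cv2.cvtColor(im,cv2.COLOR_RGB2HSV)
def win(x0,y0,x1,y1):
    m=np.zeros(d.shape,bool); m[int(y0/1.5):int(y1/1.5),int(x0/1.5):int(x1/1.5)]=1; return m
def rect(m,zz,name):
    m=cv2.morphologyEx(m.astype(np.uint8),cv2.MORPH_OPEN,np.ones((3,3)))
    cs,_=cv2.findContours(m,cv2.RETR_EXTERNAL,cv2.CHAIN_APPROX_NONE); k=max(cs,key=cv2.contourArea)[:,0]
    X=ray(c,k,zz)[:,:2].astype(np.float32); r=cv2.minAreaRect(X); print(name,np.array(r[0]).round(4),np.array(r[1]).round(4),r[2])
pine=(hsv[...,0]<35)&(hsv[...,1]>50)&(hsv[...,2]>120)
print("standz",np.median(P[win(385,270,405,295)],0))
rect(pine&win(350,243,436,325),.055,"stand"); 
rect(pine&win(460,262,565,360),.06,"rack")
g=(hsv[...,0]>45)&(hsv[...,0]<85)&(hsv[...,1]>70)&win(250,285,340,370)
k=np.argwhere(g)[:,::-1]; X=ray(c,k,0)[:,:2].astype(np.float32); print("green",len(k),cv2.minAreaRect(X), X.min(0),X.max(0))
# top stop face: yellow stops z=.04
st=pine&win(235,285,370,390)
cs,_=cv2.findContours(st.astype(np.uint8),cv2.RETR_EXTERNAL,cv2.CHAIN_APPROX_NONE);k=max(cs,key=cv2.contourArea)
print("stops poly",ray(c,cv2.approxPolyDP(k,2,True)[:,0],.04)[:,:2].round(3).tolist())
o=(hsv[...,0]<14)&(hsv[...,1]>140)&win(470,265,550,350)
n,l,s,ce=cv2.connectedComponentsWithStats(o.astype(np.uint8))
for i in range(1,n):
    if s[i,4]>15:
        m=l==i; print("peg",s[i,4],ray(c,ce[i],.068)[0].round(3),P[m][:,2].max().round(3))
for nm,w in(("knob",(272,235,306,268)),("bluehouse",(245,230,310,270))):
    print(nm,np.nanmax(P[win(*w)][:,2]))
rect((P[...,2]>.02)&win(352,230,395,249),.03,"hammerhead")
save(im[140:280,150:385],"crop1",3)
E
```

```text
standz [ 0.57864523 -0.06169295  0.05444754]Traceback (most recent call last):
  File "<stdin>", line 12, in <module>
  File "<stdin>", line 8, in rect
ValueError: max() iterable argument is empty
```

```bash
cat > m.py <<'E'
from h import *
def win(x0,y0,x1,y1):
    m=np.zeros((384,512),bool); m[int(y0/1.5):int(y1/1.5),int(x0/1.5):int(x1/1.5)]=1; return m
def rect(c,m,zz,name):
    m=cv2.morphologyEx(m.astype(np.uint8),cv2.MORPH_OPEN,np.ones((3,3)))
    cs,_=cv2.findContours(m,cv2.RETR_EXTERNAL,cv2.CHAIN_APPROX_NONE); k=max(cs,key=cv2.contourArea)[:,0]
    X=ray(c,k,zz)[:,:2].astype(np.float32); r=cv2.minAreaRect(X); print(name,np.array(r[0]).round(4),np.array(r[1]).round(4),r[2]); return r
E
python3 - <<'E'
from m import *
z=np.load("top0.npz"); im,d=z["im"],z["d"]; c=cam("top"); P=cloud(c,d)
hsv=cv2.cvtColor(im,cv2.COLOR_RGB2HSV)
print(hsv[190,263],hsv[220,167],hsv[230,345],hsv[205,220])
bright=hsv[...,2]>140
rect(c,bright&win(350,243,436,325),.055,"stand"); 
rect(c,bright&win(460,262,565,360),.06,"rack")
g=(im[...,1].astype(int)-im[...,0]>15)&win(255,285,340,362)
k=np.argwhere(g)[:,::-1]; X=ray(c,k,0)[:,:2].astype(np.float32); print("green",len(k),cv2.minAreaRect(X), X.min(0),X.max(0))
st=bright&win(235,285,370,390)
cs,_=cv2.findContours(st.astype(np.uint8),cv2.RETR_EXTERNAL,cv2.CHAIN_APPROX_NONE);k=max(cs,key=cv2.contourArea)
print("stops poly",ray(c,cv2.approxPolyDP(k,2,True)[:,0],.04)[:,:2].round(3).tolist())
o=((hsv[...,0]<12)&(hsv[...,1]>140))&win(470,265,550,350)
n,l,s,ce=cv2.connectedComponentsWithStats(o.astype(np.uint8))
for i in range(1,n):
    if s[i,4]>15:
        m=l==i; print("peg",s[i,4],ray(c,ce[i],.08)[0].round(3),P[m][:,2].max().round(3))
for nm,w in(("knob",(272,235,306,268)),("bluehouse",(245,230,270,270))):
    print(nm,np.nanmax(P[win(*w)][:,2]))
kn=(P[...,2]>.07)&win(265,230,310,272); k=np.argwhere(kn)[:,::-1]; X=P[kn][:,:2]; print("knob",X.mean(0),len(k),np.linalg.eigh(np.cov(X.T)))
rect(c,(P[...,2]>.012)&win(352,228,397,247),.03,"hammerhead")
save(im[140:280,150:385],"crop1",3)
E
```

```text
[ 31  45 247] [ 27  88 245] [23 38 87] [ 71  97 176]
stand [ 0.5755 -0.0603] [0.1609 0.1505] 89.18191528320312
rack [ 0.5092 -0.3282] [0.147  0.1476] 16.550724029541016
green 207 ((0.48483186960220337, 0.16588959097862244), (0.16302946209907532, 0.1548803150653839), 89.11297607421875) [0.40613896 0.08392405] [0.56347185 0.24659677]
stops poly [[0.573, 0.269], [0.386, 0.273], [0.382, 0.073], [0.352, 0.024], [0.355, 0.013], [0.371, 0.007], [0.405, 0.066], [0.409, 0.246], [0.569, 0.246]]
peg 35 [ 0.556 -0.35   0.08 ] 1.412
peg 30 [ 0.531 -0.274  0.08 ] 0.106
peg 21 [ 0.452 -0.295  0.08 ] 0.099
knob 0.09448511007879579
bluehouse 1.4123532264140386
knob [0.65029154 0.17249414] 70 EighResult(eigenvalues=array([1.92392416e-05, 1.75401243e-04]), eigenvectors=array([[-0.86195387, -0.50698671],
       [-0.50698671,  0.86195387]]))
hammerhead [ 0.6831 -0.0183] [0.082  0.0378] 89.18938446044922
```

View pics/crop1.png

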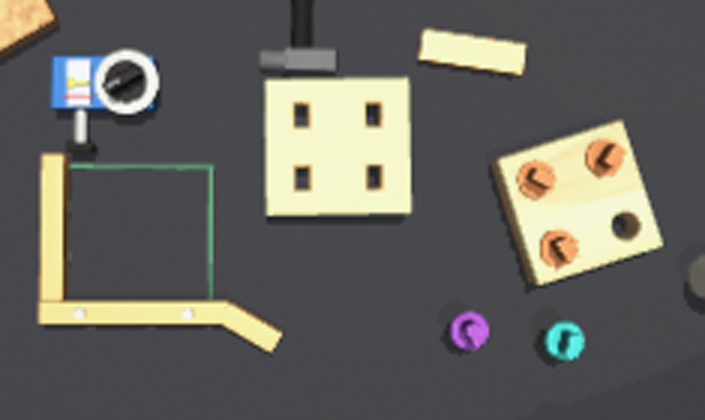

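The crop shows that the stand's yaw is almost the station's. The stand is at (0.576,-0.060) and home is about (0.485,0.166). The hammer head sits just beyond the stand's +x face, and the clamp housing would be hit by a straight +y push. So I will push +y about 0.1, then -x, then +y again.

```bash
python3 - <<'E'
from h import *
s=arm.observe();R=Rn.from_rotvec(s["ee_rot"]).as_matrix();print(R.round(3)); print("jaw deg",np.degrees(np.arctan2(R[1,2],R[0,2])))
E
```

```text
[[-0.952 -0.001  0.305]
 [-0.305  0.001 -0.952]
 [ 0.    -1.    -0.001]]
jaw deg -72.25548799224556
```

Emit:
{"method": "carry_out", "body": {"steps": [1,0.5,0.4,0,0.15,1,0.9,0.8,0,0.3,1,0.9,1,0,0.3]}}

```text
clock: 0.4
position: [0.2842, -0.4929, 0.2262]
ee_rot: [-0.54, 1.909, -1.907]
force: [0.4, -0.2, -0.2]
width: 0.999
```

Emit:
{"method": "carry_out", "body": {"steps": [1,0.3,0.3,0,0.18,1,0.7,0.7,0,0.36,1,1,1,0,0.5,1,1,1,0,0.5]}}

```text
clock: 0.8
position: [0.3862, -0.3888, 0.2268]
ee_rot: [-0.846, 1.649, -1.646]
force: [0.5, -0.2, 0.8]
width: 1.003
```

Emit:
{"method": "carry_out", "body": {"steps": [1,0.3,0.3,0,0.18,1,0.7,0.7,0,0.36,1,1,1,0,0.5,1,1,1,0,0.5]}}

```text
clock: 1.2
position: [0.4854, -0.2884, 0.2267]
ee_rot: [-1.088, 1.374, -1.372]
force: [-0.3, 0.2, -0.3]
width: 0.996
```

Emit:
{"method": "carry_out", "body": {"steps": [1,0.3,0.3,0,0.18,1,0.7,0.7,-0.3,0.28,1,0.9,1,-0.9,0.28,1,0.9,1,-1,0.28,1,0.9,1,-1,0.28]}}

```text
clock: 1.7
position: [0.5686, -0.1915, 0.1217]
ee_rot: [-1.204, 1.229, -1.215]
force: [-0.3, 0.9, 0.1]
width: 1.002
```

```bash
python3 - <<'E'
from m import *
s=arm.observe();R=Rn.from_rotvec(s["ee_rot"]).as_matrix(); print(s["position"],"jaw deg",np.degrees(np.arctan2(R[1,2],R[0,2])))
im,d,c=snap("top"); save(im[120:330,130:420],"top1",2)
E
```

```text
[ 0.56859557 -0.19145332  0.12167924] jaw deg -0.9290259178973965
```

View pics/top1.png

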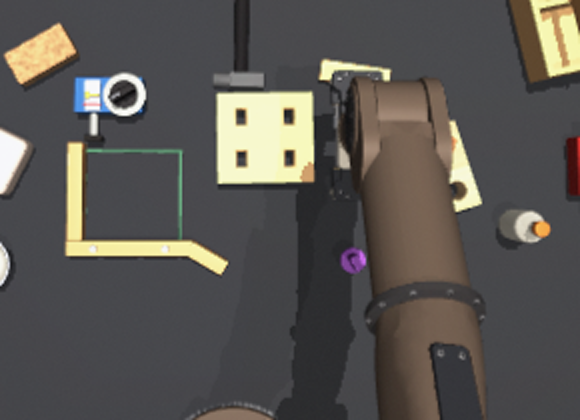

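Emit:
{"method": "carry_out", "body": {"steps": [1,0.06,0,-0.45,0,1,0.06,0,-0.92,0,1,0.06,0,-0.92,0,1,0.06,0.25,-0.92,0,1,0.06,0.35,-0.92,0,1,0.06,0.45,-0.92,0,1,0.06,0.6,-0.92,0,1,0.06,0.75,-0.92,0,1,0.06,0.9,-0.92,0,1,0.06,0.9,-0.92,0]}}

```text
clock: 2.75
position: [0.5779, -0.105, 0.037]
ee_rot: [-1.198, 1.221, -1.226]
force: [0.2, 0.4, 0.0]
width: 1.002
```

```bash
python3 - <<'E'
from m import *
s=arm.observe(); print(s["position"],s["force"])
im,d,c=snap("top"); save(im[120:330,130:420],"top2",2)
E
```

```text
[ 0.57793272 -0.10495177  0.03701259] [0.15168747 0.35133049 0.01530271]
```

View pics/top2.png

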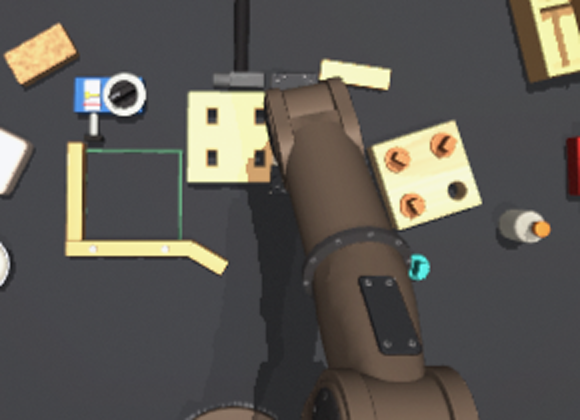

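Emit:
{"method": "carry_out", "body": {"steps": [1,0,0.15,0,0,1,0,0.3,0,0,1,0,0.45,0,0,1,0,0.58,0,0,1,0,0.58,0,0,1,0,0.35,0,0,1,0,0.35,0.4,0,1,0,0.35,0.8,0,1,0,0.35,1,0,1,0,0.35,1,0]}}

```text
clock: 3.8
position: [0.5784, -0.0707, 0.1381]
ee_rot: [-1.195, 1.221, -1.227]
force: [1.7, 0.1, -0.5]
width: 1.003
```

```bash
python3 - <<'E'
from m import *
z=np.load("top0.npz");c=cam("top");P=cloud(c,z["d"]); w=win(350,225,400,248); q=P[w]; q=q[(q[:,2]>.012)&(q[:,2]<.2)]
print("hammer",q.min(0),q.max(0),np.percentile(q[:,2],[50,90]))
s=arm.observe(); print(s["position"],s["force"])
im,d,c=snap("top"); P=cloud(c,d)
m=(P[...,2]>.045)&(P[...,2]<.062)&(im[...,2]>120)&win(300,230,480,340)
q=P[m];print(len(q),np.percentile(q,[1,99],axis=0))
save(im[120:330,130:420],"top3",2)
E
```

```text
hammer [ 0.66371845 -0.05973508  0.01313293] [0.71062206 0.0232487  0.03394901] [0.02474915 0.02858924]
[ 0.57835541 -0.07068751  0.13810632] [ 1.71320215  0.1487918  -0.51477585]
1699 [[ 0.50563642 -0.24319543  0.04752404]
 [ 0.65321982  0.14313859  0.06079638]]
```

View pics/top3.png

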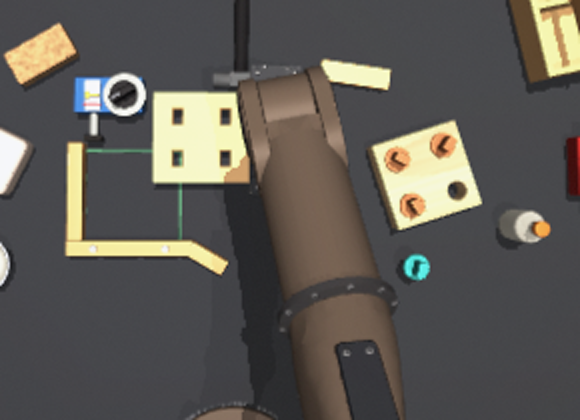

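```bash
python3 -c "
from h import *
s=arm.observe();print(s['joints'].round(2),s['position'])"
```

```text
[ 0.3   0.49 -0.38  1.77  0.22  0.93 -0.19] [ 0.57724101 -0.07074829  0.13613775]
```

Emit:
{"method": "carry_out", "body": {"steps": [0.457,0.1,0.1,0,0.19,0.457,0.2,0.2,0,0.38,0.457,0.3,0.4,0,0.57,0.457,0.5,0.6,0,0.76,0.457,0.6,0.72,0,0.95,0.457,0.6,0.72,0,1]}}

```text
clock: 4.45
position: [0.6366, 0.0043, 0.1329]
ee_rot: [-1.478, 0.625, -0.621]
force: [1.4, 0.6, -0.1]
width: 0.53
```

Emit:
{"method": "carry_out", "body": {"steps": [0.457,0.1,0.1,0,0.19,0.457,0.2,0.2,0,0.38,0.457,0.3,0.4,0,0.57,0.457,0.5,0.6,0,0.76,0.457,0.55,0.72,0,0.95,0.457,0.55,0.72,0,1,0.457,0.55,0.72,0,1]}}

```text
clock: 5.15
position: [0.6906, 0.0739, 0.1325]
ee_rot: [-1.57, 0.017, -0.012]
force: [-0.3, -0.4, 0.6]
width: 0.455
```

```bash
python3 - <<'E'
from m import *
s=arm.observe();R=Rn.from_rotvec(s["ee_rot"]).as_matrix(); print(s["position"],s["joints"].round(2),s["width"],"jaw deg",np.degrees(np.arctan2(R[1,2],R[0,2])))
im,d,c=snap("wrist"); save(im,"w1")
E
```

```text
[0.69056744 0.07386516 0.13253372] [ 0.24  0.74 -0.73  1.44  0.51  1.16  0.98] 0.4552693555528388 jaw deg 88.92738353552758
```

View pics/w1.png

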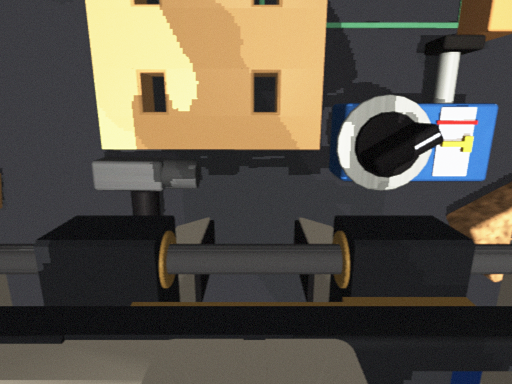

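The wrist view shows the stand's edge at row 150, the hammer head at (150,175) clear to the left, and the fingers around column 255, which have room to descend. The knob is at (385,145).

Emit:
{"method": "carry_out", "body": {"steps": [0.457,0,0,-0.5,0,0.457,0,0,-0.9,0,0.457,0,0,-0.9,0,0.457,-0.2,0,-0.9,0,0.457,-0.3,0,-0.9,0,0.457,-0.4,0,-0.9,0,0.457,-0.55,0,-0.9,0,0.457,-0.7,0,-0.9,0,0.457,-0.85,0,-0.9,0,0.457,-0.85,0,-0.9,0]}}

```text
clock: 6.2
position: [0.6054, 0.0737, 0.046]
ee_rot: [-1.571, 0.015, -0.016]
force: [0.6, -0.6, 0.5]
width: 0.459
```

```bash
cat > sm.py <<'E'
from m import *
# stand top seen from top camera: outline by brightness + height
def stand(lo,hi,im,d,c,dbg=False):
    P=cloud(c,d); hsv=cv2.cvtColor(im,cv2.COLOR_RGB2HSV)
    m=(P[...,2]>.045)&(P[...,2]<.065)&(hsv[...,2]>100)&(P[...,0]>lo[0])&(P[...,0]<hi[0])&(P[...,1]>lo[1])&(P[...,1]<hi[1])
    return rect(c,m,.055,"stand")
E
python3 - <<'E'
from sm import *
s=arm.observe(); print(s["position"],s["force"])
im,d,c=snap("top"); stand((.38,-.06),(.63,.25),im,d,c); save(im[120:330,130:420],"top4",2)
E
```

```text
[0.60542233 0.07367612 0.04603279] [ 0.57303447 -0.6001252   0.52269432]
stand [0.4927 0.0827] [0.0827 0.0999] 89.50274658203125
```

View pics/top4.png

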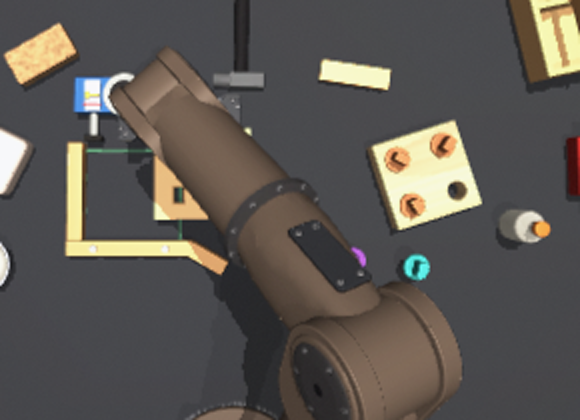

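Emit:
{"method": "carry_out", "body": {"steps": [0.457,-0.1,0,0,0,0.457,-0.2,0,0,0,0.457,-0.32,0,0,0,0.457,-0.32,0,0,0,0.457,0,0,0,0,0.457,0,0,0.5,0,0.457,0,0,1,0,0.457,0,0,1,0]}}

```text
clock: 7.05
position: [0.6103, 0.0758, 0.1512]
ee_rot: [-1.568, 0.009, -0.023]
force: [0.3, 0.5, -0.3]
width: 0.46
```

Emit:
{"method": "carry_out", "body": {"steps": [1,0,-0.4,0,-0.19,1,0,-0.8,0,-0.38,1,-0.2,-1,0,-0.57,1,-0.4,-1,0,-0.76,1,-0.6,-1,0,-0.95,1,-0.6,-1,0,-1]}}

```text
clock: 7.65
position: [0.5443, -0.0267, 0.1449]
ee_rot: [-1.478, 0.635, -0.633]
force: [-0.0, -0.9, 1.1]
width: 0.93
```

Emit:
{"method": "carry_out", "body": {"steps": [1,0,-0.4,0,-0.19,1,0,-0.6,0,-0.38,1,-0.2,-0.6,0,-0.57,1,-0.4,-0.6,0,-0.76,1,-0.6,-0.6,0,-0.95,1,-0.6,-0.6,0,-1]}}

```text
clock: 8.25
position: [0.4842, -0.0865, 0.1448]
ee_rot: [-1.199, 1.23, -1.228]
force: [0.6, 0.0, -0.2]
width: 1.003
```

```bash
python3 - <<'E'
from sm import *
s=arm.observe();R=Rn.from_rotvec(s["ee_rot"]).as_matrix(); print(s["position"],s["joints"].round(2),s["width"],"jaw deg",np.degrees(np.arctan2(R[1,2],R[0,2])))
im,d,c=snap("top"); stand((.38,-.06),(.63,.22),im,d,c); save(im[120:330,130:420],"top5",2)
E
```

```text
[ 0.48419299 -0.08645848  0.14477395] [ 0.41  0.35 -0.44  1.96  0.19  0.87 -0.15] 1.0031562753784515 jaw deg -1.4921415529005015
stand [0.4873 0.0447] [0.1598 0.1491] 89.11540985107422
```

View pics/top5.png

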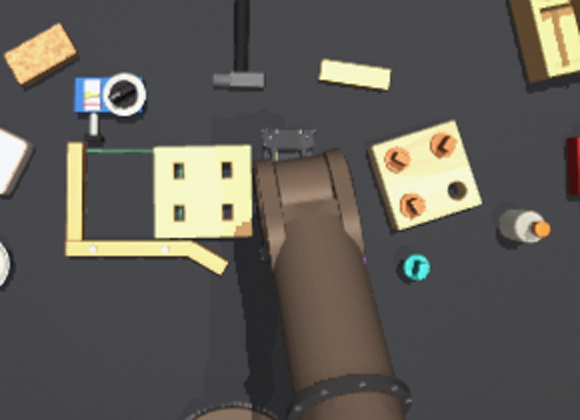

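Emit:
{"method": "carry_out", "body": {"steps": [0.9,0,0,-0.4,0.013,0.9,0,0,-0.8,0.013,0.9,0,0,-1,0.013,0.9,0,0,-1,0.013,0.9,0,0.15,-1,0.013,0.9,0,0.3,-1,0.013,0.9,0,0.45,-1,0.013,0.9,0,0.6,-1,0.013,0.9,0,0.75,-1,0.013,0.9,0,0.9,-1,0.013,0.9,0,0.9,-1,0.013]}}

```text
clock: 9.4
position: [0.4879, 0.0058, 0.0462]
ee_rot: [-1.204, 1.213, -1.215]
force: [-0.4, 0.1, 0.3]
width: 0.899
```

Emit:
{"method": "carry_out", "body": {"steps": [0.9,0,0.15,0,0,0.9,0,0.3,0,0,0.9,0,0.4,0,0,0.9,0,0.5,0,0,0.9,0,0.6,0,0,0.9,0,0.66,0,0,0.9,0,0.7,0,0,0.9,0,0.73,0,0]}}

```text
clock: 10.2
position: [0.4876, 0.0741, 0.0458]
ee_rot: [-1.205, 1.216, -1.22]
force: [-0.2, -10.6, 7.3]
width: 0.9
```

```bash
python3 - <<'E'
from sm import *
s=arm.observe(); print(s["position"],s["force"])
im,d,c=snap("top"); stand((.413,-.06),(.63,.24),im,d,c)
E
```

```text
[0.48756991 0.07413054 0.04578824] [ -0.24083801 -10.61223483   7.31865436]
stand [0.4879 0.1809] [0.1194 0.1454] 89.11296081542969
```

Emit:
{"method": "carry_out", "body": {"steps": [0.9,0,-0.2,0,0,0.9,0,-0.2,0.4,0,0.457,0.1,-0.2,0.8,0.19,0.457,0.3,-0.1,1,0.38,0.457,0.5,0,1,0.57,0.457,0.5,0.2,1,0.76,0.457,0.5,0.4,1,0.95,0.457,0.5,0.4,1,1]}}

```text
clock: 11.05
position: [0.5368, 0.1199, 0.1459]
ee_rot: [-1.479, 0.614, -0.614]
force: [-0.4, -0.6, 0.6]
width: 0.468
```

Emit:
{"method": "carry_out", "body": {"steps": [0.457,0.1,0.1,0,0.19,0.457,0.3,0.2,0,0.38,0.457,0.5,0.35,0,0.57,0.457,0.5,0.35,0,0.76,0.457,0.5,0.35,0,0.95,0.457,0.5,0.35,0,1,0.457,0.5,0.35,0,1]}}

```text
clock: 11.75
position: [0.587, 0.1513, 0.1453]
ee_rot: [-1.57, 0.007, -0.008]
force: [-0.2, 0.2, -0.4]
width: 0.455
```

```bash
python3 - <<'E'
from sm import *
s=arm.observe();R=Rn.from_rotvec(s["ee_rot"]).as_matrix(); print(s["position"],s["joints"].round(2),s["width"],"jaw deg",np.degrees(np.arctan2(R[1,2],R[0,2])))
im,d,c=snap("wrist"); save(im,"w2")
E
```

```text
[0.58695133 0.15126464 0.14529369] [ 0.18  0.61 -0.8   1.67  0.49  1.07  0.8 ] 0.45503773184851265 jaw deg 89.44518844070699
```

View pics/w2.png

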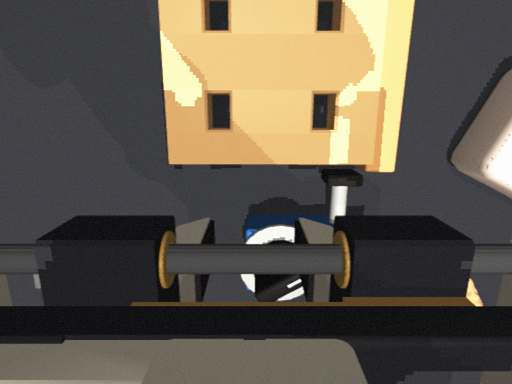

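The wrist view shows the stand against the left stop, with the jaw tip at (345,178) to the right of the finger span, so there is room to descend between the stand and the clamp.

Emit:
{"method": "carry_out", "body": {"steps": [0.457,0,0,-0.5,0,0.457,0,0,-1,0,0.457,0,0,-1,0,0.457,-0.08,0,-1,0,0.457,-0.12,0,-1,0,0.457,-0.16,0,-1,0,0.457,-0.2,0,-1,0,0.457,-0.23,0,-1,0]}}

```text
clock: 12.6
position: [0.5677, 0.1516, 0.0476]
ee_rot: [-1.57, 0.002, -0.016]
force: [14.2, -4.1, -0.2]
width: 0.453
```

Contact with 14 N against the stop. I'll back off and check the pose from above.

Emit:
{"method": "carry_out", "body": {"steps": [0.457,0.1,0,0,0,0.457,0.1,0,0.5,0,0.457,0.1,0,1,0,0.457,0.1,-0.4,1,0,0.457,0.1,-0.8,1,0,0.457,0.1,-1,1,0]}}

```text
clock: 13.2
position: [0.5737, 0.0478, 0.1458]
ee_rot: [-1.573, 0.01, -0.011]
force: [-0.1, 0.2, 0.5]
width: 0.458
```

Emit:
{"method": "carry_out", "body": {"steps": [1,0,-0.5,0.2,0,1,0,-1,0.5,0,1,0,-1,0.5,0]}}

```text
clock: 13.5
position: [0.5745, -0.0541, 0.1975]
ee_rot: [-1.574, 0.011, -0.015]
force: [-0.5, -0.6, -0.2]
width: 0.67
```

Emit:
{"method": "carry_out", "body": {"steps": [1,-0.2,-0.5,0.2,0,1,-0.6,-1,0.3,0,1,-0.6,-1,0.3,0]}}

```text
clock: 13.8
position: [0.5116, -0.1517, 0.2258]
ee_rot: [-1.573, 0.011, -0.01]
force: [-0.0, -0.6, -0.9]
width: 0.931
```

```bash
python3 - <<'E'
from sm import *
s=arm.observe(); print(s["position"],s["joints"].round(2))
im,d,c=snap("top"); save(im[120:330,130:420],"top6",2)
hsv=cv2.cvtColor(im,cv2.COLOR_RGB2HSV); P=cloud(c,d)
m=((P[...,2]>.0485)&(hsv[...,2]>100)&(P[...,0]>.40)&(P[...,0]<.57)&(P[...,1]>.07)&(P[...,1]<.25)); rect(c,m,.055,"stand>48mm")
# slots: dark blobs inside stand
dk=((hsv[...,2]<100)|(P[...,2]<.045))&(P[...,0]>.42)&(P[...,0]<.55)&(P[...,1]>.1)&(P[...,1]<.23)
n,l,st,ce=cv2.connectedComponentsWithStats(dk.astype(np.uint8))
for i in range(1,n):
    if st[i,4]>8: print(st[i],ray(c,ce[i],.055)[0].round(4))
E
```

```text
[ 0.51161695 -0.15167062  0.22584337] [ 0.83  0.42 -0.87  1.75  0.36  1.14  1.4 ]
stand>48mm [0.481  0.1666] [0.1584 0.1455] 89.10807037353516
[181 204   5   8  40] [0.5161 0.2034 0.055 ]
[205 204   5   8  40] [0.5148 0.1239 0.055 ]
[180 225   5   8  35] [0.4464 0.2061 0.055 ]
[204 225   6   8  41] [0.4455 0.1247 0.055 ]
```

View pics/top6.png

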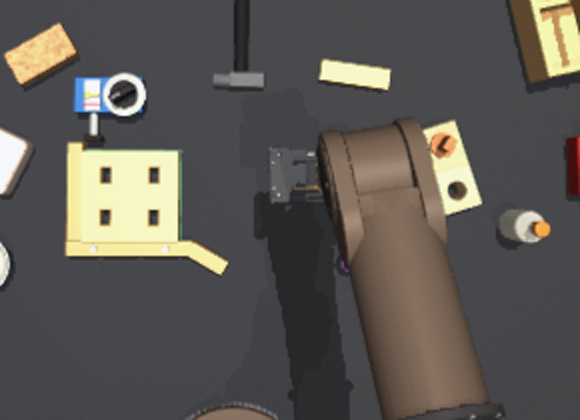

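The stand is snug, with yaw 89.11° against the station's 89.11° and slots visible at about (.516,.203), (.515,.124), (.446,.206), (.4455,.125). Next I look at the pegs with the wrist camera.

Emit:
{"method": "carry_out", "body": {"steps": [1,0.3,-0.4,0,0,1,0.7,-0.8,0,0,1,0.9,-0.9,0.1,0,1,0.9,-0.9,0.1,0]}}

```text
clock: 14.25
position: [0.6063, -0.2401, 0.2354]
ee_rot: [-1.57, 0.008, -0.012]
force: [-0.8, 0.2, 0.6]
width: 1.0
```

Emit:
{"method": "carry_out", "body": {"steps": [1,0,-0.4,0.2,0,1,0,-0.8,0.2,0,1,0,-0.9,0.2,0,1,0,-0.9,0.2,0]}}

```text
clock: 14.65
position: [0.6029, -0.3294, 0.2545]
ee_rot: [-1.57, 0.01, -0.009]
force: [0.4, 0.6, -0.5]
width: 1.001
```

```bash
cat > pg.py <<'E'
from h import *
def pegs(n,lo=(.40,-.45),hi=(.62,-.2),view=True):
    im,d,c=snap("wrist"); P=cloud(c,d); hsv=cv2.cvtColor(im,cv2.COLOR_RGB2HSV)
    if view: save(im,n)
    col=((hsv[...,0]<14)|(hsv[...,0]>170))&(hsv[...,1]>110)
    inb=(P[...,0]>lo[0])&(P[...,0]<hi[0])&(P[...,1]>lo[1])&(P[...,1]<hi[1])
    m=col&inb&(P[...,2]>.1); N,l,s,ce=cv2.connectedComponentsWithStats(m.astype(np.uint8))
    for i in range(1,N):
        if s[i,4]<40: continue
        k=np.argwhere(l==i)[:,::-1]; z=np.median(P[l==i][:,2]); X=ray(c,k,z)[:,:2].astype(np.float32)
        r=cv2.minAreaRect(X); a=r[2]+(0 if r[1][0]>r[1][1] else 90)
        # collar
        near=col&(np.hypot(P[...,0]-r[0][0],P[...,1]-r[0][1])<.03)&(abs(P[...,2]-.068)<.006)
        Q=P[near][:,:2]; cc=cv2.minEnclosingCircle(Q.astype(np.float32)) if len(Q)>20 else None
        print("peg px",ce[i].round(0),"z",round(float(z),4),"ctr",np.round(r[0],4),"size",np.round(r[1],4),"long axis deg",round(a%180,1),"collar",None if cc is None else (np.round(cc[0],4),round(cc[1],4)))
E
python3 - <<'E'
from pg import *
s=arm.observe(); print(s["position"])
pegs("w3")
E
```

```text
[ 0.60291906 -0.32935309  0.25450851]
peg px [281.  16.] z 0.113 ctr [ 0.4611 -0.3044] size [0.0252 0.0168] long axis deg 35.3 collar (array([ 0.4598, -0.3041]), 0.0207)
peg px [305. 107.] z 0.1131 ctr [ 0.5361 -0.2821] size [0.025  0.0146] long axis deg 61.7 collar (array([ 0.5359, -0.2812]), 0.0206)
peg px [223. 132.] z 0.1132 ctr [ 0.5584 -0.3576] size [0.014  0.0245] long axis deg 145.3 collar (array([ 0.5587, -0.3576]), 0.0205)
```

View pics/w3.png

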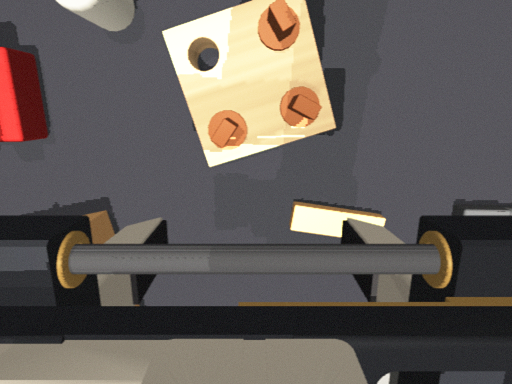

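The wrist view shows three brown pegs, at (228,130), (300,107) and (281,16), with the empty well at (204,55). I take the first peg, A.

Emit:
{"method": "carry_out", "body": {"steps": [0.5,-0.2,-0.1,0,-0.19,0.5,-0.44,-0.28,-0.3,-0.38,0.5,-0.44,-0.28,-0.7,-0.57,0.5,-0.44,-0.28,-1,-0.757,0.5,-0.44,-0.28,-1,-0.757,0.5,-0.44,-0.28,-1,-0.757]}}

```text
clock: 15.3
position: [0.5603, -0.354, 0.1558]
ee_rot: [-1.519, 0.468, -0.468]
force: [0.6, -0.4, 0.4]
width: 0.531
```

```bash
cat > st.py <<'E'
from h import *
s=arm.observe();R=Rn.from_rotvec(s["ee_rot"]).as_matrix(); print(s["position"].round(4),s["joints"].round(2),round(s["width"],3),"jaw deg",np.degrees(np.arctan2(R[1,2],R[0,2])).round(2),"tilt",R[:2,1].round(4),s["force"].round(1))
E
python3 st.py
```

```text
[ 0.5603 -0.354   0.1558] [ 0.88  0.64 -0.64  1.52  0.4   1.12  1.13] 0.531 jaw deg 55.78 tilt [0.0002 0.0009] [ 0.6 -0.4  0.4]
```

Emit:
{"method": "carry_out", "body": {"steps": [0.5,-0.016,-0.036,-0.3,-0.01,0.5,-0.016,-0.036,-0.6,-0.01,0.5,-0.016,-0.036,-0.8,-0.01,0.5,-0.016,-0.036,-0.8,-0.01,0,-0.016,-0.036,-0.8,-0.01,0,-0.016,-0.036,-0.8,-0.01,0,-0.016,-0.036,-0.8,-0.01,0,-0.016,-0.036,-0.8,-0.01,0,-0.016,-0.036,-0.8,-0.01,0,-0.016,-0.036,-0.8,-0.01], "grip_force": 30}}

```text
clock: 16.3
position: [0.5584, -0.3599, 0.0756]
ee_rot: [-1.517, 0.478, -0.48]
force: [-0.1, 0.4, 6.6]
width: 0.145
```

```bash
python3 st.py
```

```text
[ 0.5584 -0.3599  0.0756] [ 0.86  0.72 -0.6   1.59  0.46  0.98  1.08] 0.145 jaw deg 54.93 tilt [ 0.0011 -0.0005] [-0.1  0.4  6.6]
```

Emit:
{"method": "carry_out", "body": {"steps": [0,0,0,0.3,0,0,0,0,0.7,0,0,0,0,1,0,0,0,0.2,1,0.1,0,0.05,0.5,1,0.2,0,0.1,0.8,1,0.3,0,0.1,1,1,0.36,0,0.1,1,1,0.36]}}

```text
clock: 17.1
position: [0.5684, -0.2538, 0.1745]
ee_rot: [-1.554, 0.252, -0.25]
force: [-0.5, 0.2, -0.8]
width: 0.149
```

Emit:
{"method": "carry_out", "body": {"steps": [0,0,0.3,0,0.1,0,0,0.7,0,0.2,0,0.1,1,0,0.4,0,0.1,1,0,0.4]}}

```text
clock: 17.5
position: [0.5788, -0.1535, 0.175]
ee_rot: [-1.568, 0.001, -0.003]
force: [0.4, 0.7, -0.8]
width: 0.15
```

Emit:
{"method": "carry_out", "body": {"steps": [0,0,0.4,0,0,0,0,0.8,0,0,0,0.1,1,0,0,0,0.1,1,0,0]}}

```text
clock: 17.9
position: [0.5885, -0.0557, 0.1749]
ee_rot: [-1.569, 0.008, -0.009]
force: [0.9, -0.1, -0.2]
width: 0.146
```

Emit:
{"method": "carry_out", "body": {"steps": [0,0,0.4,0,0,0,0,0.8,0,0,0,0,1,0,0,0,0,1,0,0]}}

```text
clock: 18.3
position: [0.5874, 0.0433, 0.1747]
ee_rot: [-1.569, 0.009, -0.009]
force: [-0.8, -0.0, -0.1]
width: 0.151
```

Emit:
{"method": "carry_out", "body": {"steps": [0,0,0.4,0,0,0,0,0.8,0,0,0,0,1,0,0,0,0,1,0,0,0,0,1,0,0]}}

```text
clock: 18.8
position: [0.5882, 0.1383, 0.1741]
ee_rot: [-1.572, 0.013, -0.013]
force: [0.9, -1.1, -0.3]
width: 0.155
```

```bash
cat > sl.py <<'E'
from h import *
def slots(n=None):
    im,d,c=snap("wrist"); 
    if n: save(im,n)
    hsv=cv2.cvtColor(im,cv2.COLOR_RGB2HSV); P=cloud(c,d)
    top=(abs(P[...,2]-.055)<.004)&(P[...,0]>.40)&(P[...,0]<.58)&(P[...,1]>.06)&(P[...,1]<.26)
    # slot: holes in top-surface mask
    t=cv2.morphologyEx(top.astype(np.uint8),cv2.MORPH_CLOSE,np.ones((3,3)))
    cs,h=cv2.findContours(t,cv2.RETR_CCOMP,cv2.CHAIN_APPROX_NONE)
    for k,hh in zip(cs,h[0]):
        if hh[3]<0 or cv2.contourArea(k)<60: continue
        r=cv2.minAreaRect(ray(c,k[:,0],.055)[:,:2].astype(np.float32)); a=r[2]+(0 if r[1][0]>r[1][1] else 90)
        print("hole",k[:,0].mean(0).round(0),np.round(r[0],4),np.round(r[1],4),round(a%180,1))
E
python3 st.py; python3 -c "
from sl import *
slots('w4')"
```

```text
[0.5882 0.1383 0.1741] [ 0.22  0.58 -0.82  1.64  0.47  1.12  0.83] 0.155 jaw deg 89.05 tilt [-0.0006 -0.0016] [ 0.9 -1.1 -0.3]
hole [330. 101.] [0.5175 0.2026] [0.018  0.0274] 179.1
hole [236. 101.] [0.5163 0.1236] [0.0178 0.0275] 178.7
```

View pics/w4.png

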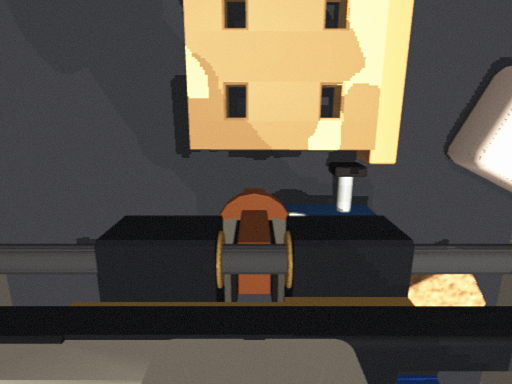

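Slots are measured at (.5175,.2026) and (.5163,.1236), with the stand still in place. I move above the first one.

Emit:
{"method": "carry_out", "body": {"steps": [0,-0.3,0.3,0,0,0,-0.6,0.6,0,0,0,-0.697,0.643,0,0,0,-0.697,0.643,-0.3,0,0,-0.697,0.643,-0.35,0,0,-0.697,0.643,-0.35,0,0,-0.697,0.643,-0.35,0]}}

```text
clock: 19.55
position: [0.5191, 0.2035, 0.1403]
ee_rot: [-1.571, 0.013, -0.014]
force: [0.1, -0.3, -0.9]
width: 0.149
```

```bash
python3 st.py
```

```text
[0.5191 0.2035 0.1403] [ 0.11  0.55 -0.83  1.8   0.48  1.01  0.64] 0.149 jaw deg 89.01 tilt [0.0003 0.    ] [ 0.1 -0.3 -0.9]
```

Emit:
{"method": "carry_out", "body": {"steps": [0,-0.006,-0.009,-0.15,0,0,-0.006,-0.009,-0.28,0,0,-0.006,-0.009,-0.36,0,0,-0.006,-0.009,-0.44,0,0,-0.006,-0.009,-0.52,0,0,-0.006,-0.009,-0.6,0,0,-0.006,-0.009,-0.66,0,0,-0.006,-0.009,-0.69,0,0,-0.006,-0.009,-0.69,0]}}

```text
clock: 20.45
position: [0.5176, 0.2037, 0.0708]
ee_rot: [-1.571, 0.012, -0.012]
force: [0.1, 0.4, -0.1]
width: 0.154
```

Fully down without force. I release, lift, and go back to the rack for peg B at (.536,-.2815).

Emit:
{"method": "carry_out", "body": {"steps": [0.4,0,0,0,0,0.4,0,0,0,0,0.4,0,0,0,0,0.4,0,0,0.4,0,0.4,0,0,0.8,0,0.4,0,0,1,0,0.4,0.2,-0.4,1,0,0.4,0.4,-0.8,1,0,0.5,0.7,-1,1,0,0.5,0.7,-1,1,0]}}

```text
clock: 21.45
position: [0.5913, 0.098, 0.1701]
ee_rot: [-1.573, 0.017, -0.02]
force: [0.9, 0.1, -0.9]
width: 0.491
```

```bash
python3 -c "
import st
from sl import *
im,d,c=snap('wrist'); save(im,'w5'); P=cloud(c,d); hsv=cv2.cvtColor(im,cv2.COLOR_RGB2HSV)
col=((hsv[...,0]<14)|(hsv[...,0]>170))&(hsv[...,1]>110)
m=col&(np.hypot(P[...,0]-.5175,P[...,1]-.2026)<.04)
for a,b in((.098,.12),(.055,.07)):
    q=P[m&(P[...,2]>a)&(P[...,2]<b)]; print(len(q), np.median(q,0) if len(q) else 0)
"
```

```text
[0.5913 0.098  0.1701] [ 0.29  0.58 -0.82  1.66  0.47  1.11  0.88] 0.491 jaw deg 88.65 tilt [ 0.0014 -0.0019] [ 0.9  0.1 -0.9]
924 [0.51679326 0.20062349 0.10795283]
1097 [0.51889592 0.19500094 0.06319739]
```

Emit:
{"method": "carry_out", "body": {"steps": [0.5,0,-0.4,0,0,0.5,0,-0.8,0.2,0,0.5,0,-1,0.5,0,0.5,0,-1,0.5,0]}}

```text
clock: 21.9
position: [0.589, 0.0014, 0.224]
ee_rot: [-1.571, 0.011, -0.019]
force: [0.7, -0.1, 0.5]
width: 0.503
```

Emit:
{"method": "carry_out", "body": {"steps": [0.5,0,-0.5,0,0.19,0.5,0,-1,0,0.38,0.5,-0.1,-1,0,0.5]}}

```text
clock: 22.2
position: [0.5777, -0.1034, 0.2193]
ee_rot: [-1.553, -0.293, 0.296]
force: [-0.2, -0.7, -1.1]
width: 0.5
```

Emit:
{"method": "carry_out", "body": {"steps": [0.5,-0.2,-0.5,0,0.19,0.5,-0.3,-1,0,0.38,0.5,-0.4,-1,0,0.5]}}

```text
clock: 22.5
position: [0.5364, -0.2021, 0.2195]
ee_rot: [-1.487, -0.6, 0.603]
force: [-0.4, -0.6, 0.0]
width: 0.5
```

Emit:
{"method": "carry_out", "body": {"steps": [0.5,-0.1,-0.5,0,0.19,0.5,-0.1,-0.8,0,0.38,0.5,-0.1,-0.85,-0.2,0.384,0.5,-0.1,-0.85,-0.5,0.384,0.5,-0.1,-0.85,-0.5,0.384]}}

```text
clock: 23.0
position: [0.5256, -0.2798, 0.1672]
ee_rot: [-1.399, -0.832, 0.837]
force: [-1.1, -0.4, -0.3]
width: 0.502
```

```bash
python3 st.py
```

```text
[ 0.5256 -0.2798  0.1672] [ 1.08  0.69 -1.08  1.66  0.64  1.2   2.49] 0.502 jaw deg 151.49 tilt [-0.0051  0.0027] [-1.1 -0.4 -0.3]
```

Emit:
{"method": "carry_out", "body": {"steps": [0.5,0.104,-0.017,-0.2,0.005,0.5,0.104,-0.017,-0.4,0.005,0.5,0.104,-0.017,-0.4,0.005,0.5,0.104,-0.017,-0.4,0.005]}}

```text
clock: 23.4
position: [0.5386, -0.2819, 0.132]
ee_rot: [-1.403, -0.839, 0.838]
force: [-0.1, 0.3, -0.2]
width: 0.5
```

```bash
python3 st.py
```

```text
[ 0.5386 -0.2819  0.132 ] [ 1.04  0.73 -1.04  1.67  0.69  1.15  2.46] 0.5 jaw deg 151.72 tilt [0.0005 0.0003] [-0.1  0.3 -0.2]
```

Emit:
{"method": "carry_out", "body": {"steps": [0.5,-0.026,0.004,-0.2,0,0.5,-0.026,0.004,-0.4,0,0.5,-0.026,0.004,-0.56,0,0.5,-0.026,0.004,-0.56,0,0,-0.026,0.004,-0.56,0,0,-0.026,0.004,-0.56,0,0,-0.026,0.004,-0.56,0,0,-0.026,0.004,-0.56,0,0,-0.026,0.004,-0.56,0,0,-0.026,0.004,-0.56,0]}}

```text
clock: 24.4
position: [0.5356, -0.2828, 0.0752]
ee_rot: [-1.404, -0.837, 0.837]
force: [0.0, 0.2, 3.5]
width: 0.148
```

```bash
python3 st.py
```

```text
[ 0.5356 -0.2828  0.0752] [ 1.02  0.79 -1.    1.73  0.75  1.06  2.41] 0.148 jaw deg 151.61 tilt [ 0.0004 -0.0003] [0.  0.2 3.5]
```

Emit:
{"method": "carry_out", "body": {"steps": [0,0,0,0.3,0,0,0,0,0.7,0,0,0,0,1,0,0,0,0.2,1,-0.15,0,0.1,0.5,1,-0.3,0,0.2,0.8,1,-0.45,0,0.2,1,1,-0.6,0,0.2,1,1,-0.6]}}

```text
clock: 25.2
position: [0.5558, -0.1785, 0.1754]
ee_rot: [-1.517, -0.475, 0.474]
force: [-1.8, -0.1, -0.2]
width: 0.155
```

Emit:
{"method": "carry_out", "body": {"steps": [0,0,0.3,0,-0.15,0,0.1,0.7,0,-0.3,0,0.2,1,0,-0.45,0,0.2,1,0,-0.6]}}

```text
clock: 25.6
position: [0.5764, -0.0774, 0.1753]
ee_rot: [-1.565, -0.108, 0.105]
force: [-0.7, -0.1, -0.9]
width: 0.153
```

Emit:
{"method": "carry_out", "body": {"steps": [0,0,0.4,0,-0.1,0,0.1,0.8,0,-0.189,0,0.15,1,0,-0.189]}}

```text
clock: 25.9
position: [0.5906, 0.0207, 0.1751]
ee_rot: [-1.569, 0.01, -0.011]
force: [0.3, 0.5, -0.7]
width: 0.152
```

Emit:
{"method": "carry_out", "body": {"steps": [0,0,0.4,0,0,0,0,0.8,0,0,0,0,0.9,0,0,0,0,0.9,0,0,0,0,0.9,0,0]}}

```text
clock: 26.4
position: [0.5906, 0.1054, 0.1743]
ee_rot: [-1.572, 0.013, -0.012]
force: [-0.6, -0.9, -0.9]
width: 0.149
```

```bash
python3 st.py; python3 -c "
from sl import *
slots('w6')"
```

```text
[0.5906 0.1054 0.1743] [ 0.27  0.57 -0.81  1.65  0.46  1.11  0.89] 0.149 jaw deg 89.08 tilt [-0.0006 -0.0013] [-0.6 -0.9 -0.9]
hole [274.  97.] [0.516 0.123] [0.0183 0.0273] 179.1
hole [379.  95.] [0.5164 0.2089] [0.0521 0.044 ] 89.1
```

Emit:
{"method": "carry_out", "body": {"steps": [0,-0.3,0.1,0,0,0,-0.6,0.178,0,0,0,-0.758,0.178,0,0,0,-0.758,0.178,-0.3,0,0,-0.758,0.178,-0.35,0,0,-0.758,0.178,-0.35,0,0,-0.758,0.178,-0.35,0]}}

```text
clock: 27.15
position: [0.5154, 0.1245, 0.1403]
ee_rot: [-1.57, 0.013, -0.013]
force: [0.5, 0.7, -1.4]
width: 0.151
```

```bash
python3 st.py
```

```text
[0.5154 0.1245 0.1403] [ 0.27  0.51 -0.83  1.86  0.45  0.97  0.79] 0.151 jaw deg 89.04 tilt [0.0003 0.0003] [ 0.5  0.7 -1.4]
```

Emit:
{"method": "carry_out", "body": {"steps": [0,-0.006,-0.013,-0.15,0,0,-0.006,-0.013,-0.28,0,0,-0.006,-0.013,-0.36,0,0,-0.006,-0.013,-0.44,0,0,-0.006,-0.013,-0.52,0,0,-0.006,-0.013,-0.6,0,0,-0.006,-0.013,-0.66,0,0,-0.006,-0.013,-0.69,0,0,-0.006,-0.013,-0.69,0]}}

```text
clock: 28.05
position: [0.514, 0.1238, 0.0706]
ee_rot: [-1.571, 0.012, -0.012]
force: [-1.0, 0.3, -0.5]
width: 0.155
```

Emit:
{"method": "carry_out", "body": {"steps": [0.4,0,0,0,0,0.4,0,0,0,0,0.4,0,0,0,0,0.4,0,0,0.4,0,0.4,0,0,0.8,0,0.4,0,0,1,0,0.4,0,-0.4,1,0,0.5,0,-0.8,1,0,0.5,0,-1,1,0]}}

```text
clock: 28.95
position: [0.514, 0.0199, 0.1707]
ee_rot: [-1.573, 0.015, -0.015]
force: [0.8, 0.6, -0.6]
width: 0.487
```

Emit:
{"method": "carry_out", "body": {"steps": [0.5,0,-0.4,0,0.1,0.5,-0.1,-0.8,0,0.2,0.5,-0.1,-1,0,0.3]}}

```text
clock: 29.25
position: [0.5027, -0.0802, 0.1704]
ee_rot: [-1.566, -0.171, 0.174]
force: [0.8, 0.3, -0.1]
width: 0.497
```

Emit:
{"method": "carry_out", "body": {"steps": [0.5,0,-0.4,0,0.1,0.5,-0.1,-0.8,0,0.2,0.5,-0.2,-1,0,0.3]}}

```text
clock: 29.55
position: [0.4834, -0.1802, 0.1705]
ee_rot: [-1.542, -0.357, 0.357]
force: [0.2, 1.2, 0.0]
width: 0.5
```

Emit:
{"method": "carry_out", "body": {"steps": [0.5,0,-0.4,0,0.1,0.5,-0.1,-0.8,0,0.2,0.5,-0.24,-1,0,0.206,0.5,-0.24,-1,0,0.206]}}

```text
clock: 29.95
position: [0.4577, -0.2804, 0.17]
ee_rot: [-1.517, -0.477, 0.48]
force: [-0.8, -0.4, -0.1]
width: 0.499
```

```bash
python3 st.py; python3 -c "
from pg import *
pegs('w7')
im,d,c=snap('top'); save(im[120:330,130:420],'top7',2)"
```

```text
[ 0.4577 -0.2804  0.17  ] [ 1.15  0.54 -0.99  1.8   0.51  1.08  2.15] 0.499 jaw deg 125.02 tilt [-0.002  -0.0007] [-0.8 -0.4 -0.1]
peg px [226. 186.] z 0.1131 ctr [ 0.458  -0.3044] size [0.0257 0.0144] long axis deg 31.2 collar (array([ 0.4591, -0.3038]), 0.0207)
```

View pics/top7.png

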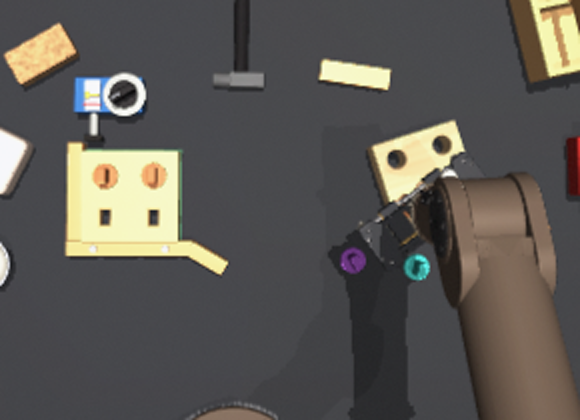

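Both pegs are seated and the stand is unmoved. Now I grasp peg C at (.459,-.304).

Emit:
{"method": "carry_out", "body": {"steps": [0.5,0.015,-0.15,0,-0.06,0.5,0.015,-0.236,-0.2,-0.06,0.5,0.015,-0.236,-0.35,-0.06,0.5,0.015,-0.236,-0.35,-0.06,0.5,0.015,-0.236,-0.35,-0.06]}}

```text
clock: 30.55
position: [0.4618, -0.2988, 0.1357]
ee_rot: [-1.523, -0.448, 0.448]
force: [-0.5, 0.4, 1.9]
width: 0.502
```

```bash
python3 st.py
```

```text
[ 0.4618 -0.2988  0.1357] [ 1.13  0.59 -0.95  1.81  0.56  1.03  2.11] 0.502 jaw deg 122.75 tilt [-0.0004  0.001 ] [-0.5  0.4  1.9]
```

Emit:
{"method": "carry_out", "body": {"steps": [0.5,-0.026,-0.052,-0.2,0,0.5,-0.026,-0.052,-0.4,0,0.5,-0.026,-0.052,-0.6,0,0.5,-0.026,-0.052,-0.6,0,0,-0.026,-0.052,-0.6,0,0,-0.026,-0.052,-0.6,0,0,-0.026,-0.052,-0.6,0,0,-0.026,-0.052,-0.6,0,0,-0.026,-0.052,-0.6,0,0,-0.026,-0.052,-0.6,0]}}

```text
clock: 31.55
position: [0.4591, -0.3052, 0.0763]
ee_rot: [-1.525, -0.447, 0.447]
force: [-0.8, 0.2, 5.3]
width: 0.149
```

```bash
python3 st.py
```

```text
[ 0.4591 -0.3052  0.0763] [ 1.1   0.66 -0.89  1.87  0.64  0.92  2.05] 0.149 jaw deg 122.68 tilt [ 0.0004 -0.0005] [-0.8  0.2  5.3]
```

Emit:
{"method": "carry_out", "body": {"steps": [0,0,0,0.3,0,0,0,0,0.7,0,0,0,0,1,0,0,0,0.2,1,-0.1,0,0,0.5,1,-0.2,0,0,0.8,1,-0.3,0,0,1,1,-0.4,0,0,1,1,-0.4]}}

```text
clock: 32.35
position: [0.4591, -0.2018, 0.1762]
ee_rot: [-1.561, -0.203, 0.203]
force: [-0.2, 0.3, 0.1]
width: 0.149
```

Emit:
{"method": "carry_out", "body": {"steps": [0,0,0.3,0,-0.15,0,0,0.7,0,-0.3,0,0,1,0,-0.346,0,0,1,0,-0.346]}}

```text
clock: 32.75
position: [0.4591, -0.1013, 0.1763]
ee_rot: [-1.57, 0.007, -0.009]
force: [0.8, -0.2, -0.3]
width: 0.151
```

Emit:
{"method": "carry_out", "body": {"steps": [0,0.2,0.3,0.2,0,0,0.5,0.7,0.2,0,0,0.5,0.9,0.2,0,0,0.5,0.9,0.2,0,0,0.5,0.9,0.2,0]}}

```text
clock: 33.25
position: [0.5089, -0.0161, 0.1954]
ee_rot: [-1.571, 0.012, -0.011]
force: [-0.6, -0.7, -0.3]
width: 0.149
```

```bash
python3 st.py; python3 - <<'E'
from h import *
im,d,c=snap("top"); hsv=cv2.cvtColor(im,cv2.COLOR_RGB2HSV)
P=cloud(c,d)
dk=(hsv[...,2]<100)&(P[...,0]>.42)&(P[...,0]<.48)&(P[...,1]>.1)&(P[...,1]<.23)
n,l,st,ce=cv2.connectedComponentsWithStats(dk.astype(np.uint8))
for i in range(1,n):
    if st[i,4]>8: print(st[i],ray(c,ce[i],.055)[0].round(4))
E
```

```text
[ 0.5089 -0.0161  0.1954] [ 0.6   0.42 -0.9   1.84  0.38  1.06  1.11] 0.149 jaw deg 89.17 tilt [-0.0008 -0.0006] [-0.6 -0.7 -0.3]
[181 225   4   7  24] [0.4493 0.2062 0.055 ]
[205 225   4   7  25] [0.4477 0.1267 0.055 ]
```

```bash
python3 -c "
from sl import *
slots('w8')"
```

```text
hole [411. 190.] [0.5202 0.1353] [0.065  0.0442] 73.8
hole [495. 109.] [0.4474 0.2025] [0.0172 0.0273] 178.6
hole [408. 109.] [0.4462 0.1232] [0.0178 0.0272] 179.1
```

Emit:
{"method": "carry_out", "body": {"steps": [0,-0.3,0.2,0,0,0,-0.633,0.5,0,0,0,-0.633,0.9,0,0,0,-0.633,1,-0.1,0]}}

```text
clock: 33.75
position: [0.4456, 0.0872, 0.1871]
ee_rot: [-1.57, 0.008, -0.013]
force: [0.8, -1.0, -0.1]
width: 0.152
```

Emit:
{"method": "carry_out", "body": {"steps": [0,0,0.3,0,0,0,0,0.396,-0.2,0,0,0,0.396,-0.4,0,0,0,0.396,-0.45,0,0,0,0.396,-0.45,0,0,0,0.396,-0.45,0]}}

```text
clock: 34.35
position: [0.4461, 0.1238, 0.1413]
ee_rot: [-1.571, 0.013, -0.014]
force: [0.7, -0.4, -0.4]
width: 0.153
```

```bash
python3 st.py
```

```text
[0.4461 0.1238 0.1413] [ 0.32  0.42 -0.91  2.01  0.42  0.91  0.74] 0.153 jaw deg 89.04 tilt [0.0005 0.    ] [ 0.7 -0.4 -0.4]
```

Final height is .055+.0163 = .0713.

Emit:
{"method": "carry_out", "body": {"steps": [0,-0.003,-0.003,-0.15,0,0,-0.003,-0.003,-0.28,0,0,-0.003,-0.003,-0.36,0,0,-0.003,-0.003,-0.44,0,0,-0.003,-0.003,-0.52,0,0,-0.003,-0.003,-0.6,0,0,-0.003,-0.003,-0.66,0,0,-0.003,-0.003,-0.695,0,0,-0.003,-0.003,-0.695,0]}}

```text
clock: 35.25
position: [0.4453, 0.1244, 0.0712]
ee_rot: [-1.571, 0.012, -0.012]
force: [-0.3, -0.1, -1.0]
width: 0.15
```

Emit:
{"method": "carry_out", "body": {"steps": [0.4,0,0,0,0,0.4,0,0,0,0,0.4,0,0,0,0,0.4,0,0,0.4,0,0.4,0,0,0.8,0,0.4,0,0,1,0,0.4,0.4,0.1,1,0,0.8,0.8,0.2,1,0,1,1,0.2,1,0]}}

```text
clock: 36.15
position: [0.5483, 0.145, 0.1716]
ee_rot: [-1.569, 0.011, -0.014]
force: [0.7, -0.1, -0.3]
width: 0.529
```

Emit:
{"method": "carry_out", "body": {"steps": [1,0.4,0.1,0.1,0,1,0.8,0.2,0.2,0,1,1,0.2,0.4,0,1,1,0.2,0.4,0]}}

```text
clock: 36.55
position: [0.6485, 0.1648, 0.2128]
ee_rot: [-1.568, 0.011, -0.016]
force: [1.0, 0.1, -0.4]
width: 0.874
```

Emit:
{"method": "carry_out", "body": {"steps": [1,0.4,0,0,0,1,0.7,0,0,0,1,0.7,0,0,0,1,0.7,0,0,0]}}

```text
clock: 36.95
position: [0.7144, 0.1644, 0.2101]
ee_rot: [-1.571, 0.013, -0.011]
force: [-0.7, 0.1, -1.5]
width: 1.0
```

```bash
python3 st.py; python3 - <<'E'
from h import *
im,d,c=snap("wrist"); save(im,"w9"); P=cloud(c,d); hsv=cv2.cvtColor(im,cv2.COLOR_RGB2HSV)
near=(P[...,0]>.60)&(P[...,0]<.72)&(P[...,1]>.12)&(P[...,1]<.3)
m=near&(P[...,2]>.080)&(P[...,2]<.1)
X=P[m]; k=np.argwhere(m)[:,::-1]; z=np.median(X[:,2]); r=cv2.minAreaRect(ray(c,k,.089)[:,:2].astype(np.float32)); print("bar",z,len(k),r)
w=near&(hsv[...,1]<40)&(hsv[...,2]>150)&(P[...,2]>.05)&(P[...,2]<.07); print("disc",cv2.minEnclosingCircle(P[w][:,:2].astype(np.float32)) if w.sum()>20 else w.sum())
red=near&((hsv[...,0]<8)|(hsv[...,0]>172))&(hsv[...,1]>150)&(abs(P[...,2]-.05)<.01)
yel=near&(abs(hsv[...,0].astype(int)-28)<6)&(hsv[...,1]>150)&(abs(P[...,2]-.05)<.01)
for n,q in(("red",red),("yel",yel)):
    k=np.argwhere(q)[:,::-1]; print(n,len(k), ray(c,k,.05).mean(0).round(4) if len(k) else 0, ray(c,k,.05).min(0).round(4),ray(c,k,.05).max(0).round(4))
E
```

```text
[0.7144 0.1644 0.2101] [ 0.11  0.75 -0.79  1.23  0.52  1.36  0.9 ] 1.0 jaw deg 89.13 tilt [-0.0018  0.0001] [-0.7  0.1 -1.5]
bar 0.08891372024376892 881 ((0.6520121693611145, 0.17213162779808044), (0.013846086338162422, 0.045058004558086395), 30.362871170043945)
disc ((0.6522220969200134, 0.1727573275566101), 0.03555740788578987)
red 64 [0.6373 0.2257 0.05  ] [0.6358 0.2114 0.05  ] [0.638  0.2401 0.05  ]
yel 66 [0.6531 0.2299 0.05  ] [0.6481 0.2165 0.05  ] [0.6584 0.2367 0.05  ]
```

View pics/w9.png

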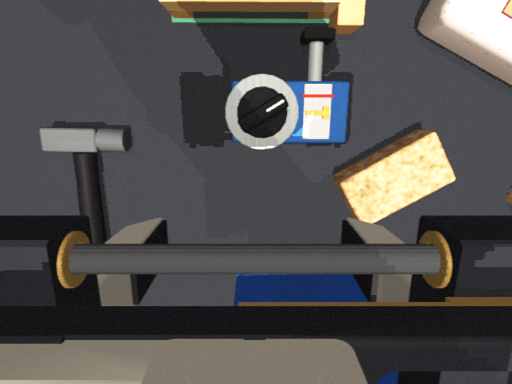

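The wrist view shows the clamp knob at (262,112), with its bar at 120.4° (joint about 1.02), the pointer at (318,113) and the red mark at (318,96), 15.8 mm apart. The target turn is therefore about 113° clockwise.

Emit:
{"method": "carry_out", "body": {"steps": [0.5,-0.3,0.04,0,-0.19,0.5,-0.624,0.077,0,-0.38,0.5,-0.624,0.077,0,-0.57,0.5,-0.624,0.077,0,-0.76,0.5,-0.624,0.077,-0.2,-0.95,0.5,-0.624,0.077,-0.5,-1,0.5,-0.624,0.077,-0.7,-1]}}

```text
clock: 37.7
position: [0.651, 0.1717, 0.1402]
ee_rot: [-1.48, 0.627, -0.626]
force: [1.0, -1.3, -0.2]
width: 0.508
```

Emit:
{"method": "carry_out", "body": {"steps": [0.5,0,0,0,-0.19,0.5,0,0,-0.2,-0.304,0.5,0,0,-0.2,-0.304,0.5,0,0,-0.2,-0.304]}}

```text
clock: 38.1
position: [0.6519, 0.1719, 0.1216]
ee_rot: [-1.417, 0.808, -0.807]
force: [-0.2, 1.2, -0.6]
width: 0.502
```

```bash
python3 st.py
```

```text
[0.6519 0.1719 0.1216] [ 0.01  0.68 -0.56  1.52  0.39  1.06 -0.11] 0.502 jaw deg 30.63 tilt [-0.0008 -0.0004] [-0.2  1.2 -0.6]
```

Emit:
{"method": "carry_out", "body": {"steps": [0.5,0,0,-0.3,-0.005,0.5,0,0,-0.57,-0.005,0.5,0,0,-0.57,-0.005,0,0,0,-0.57,-0.005,0,0,0,-0.57,-0.005,0,0,0,-0.57,-0.005,0,0,0,-0.57,-0.005,0,0,0,-0.57,-0.005,0,0,0,-0.57,-0.005], "grip_force": 20}}

```text
clock: 39.0
position: [0.6529, 0.1718, 0.0652]
ee_rot: [-1.414, 0.812, -0.813]
force: [-3.5, -1.4, 6.2]
width: 0.152
```

Emit:
{"method": "carry_out", "body": {"steps": [0,0,0,0,-0.15,0,0,0,0,-0.3,0,0,0,0,-0.45,0,0,0,0,-0.6,0,0,0,0,-0.75,0,0,0,0,-0.9,0,0,0,0,-0.9,0,0,0,0,-0.9]}}

```text
clock: 39.8
position: [0.6523, 0.1717, 0.0652]
ee_rot: [-1.12, 1.34, -1.341]
force: [-5.0, -1.4, 8.1]
width: 0.152
```

```bash
python3 st.py
```

```text
[0.6523 0.1717 0.0652] [-0.11  0.7  -0.36  1.58  0.29  0.92 -0.75] 0.152 jaw deg -10.29 tilt [-0.0007 -0.001 ] [-5.  -1.4  8.1]
```

Emit:
{"method": "carry_out", "body": {"steps": [0,0,0,0,-0.15,0,0,0,0,-0.3,0,0,0,0,-0.45,0,0,0,0,-0.6,0,0,0,0,-0.75,0,0,0,0,-0.9,0,0,0,0,-0.9]}}

```text
clock: 40.5
position: [0.6516, 0.172, 0.0652]
ee_rot: [-0.649, 1.829, -1.829]
force: [-6.3, -2.2, 9.7]
width: 0.149
```

Emit:
{"method": "carry_out", "body": {"steps": [0,0,0,0,-0.15,0,0,0,0,-0.3,0,0,0,0,-0.45,0,0,0,0,-0.6,0,0,0,0,-0.7,0,0,0,0,-0.7,0,0,0,0,-0.7]}}

```text
clock: 41.2
position: [0.6514, 0.1725, 0.0652]
ee_rot: [-0.148, 2.153, -2.152]
force: [-7.6, -0.2, 10.1]
width: 0.153
```

```bash
python3 st.py
```

```text
[0.6514 0.1725 0.0652] [-0.32  0.67 -0.03  1.6   0.02  0.88 -1.79] 0.153 jaw deg -82.25 tilt [-0.0023  0.0001] [-7.6 -0.2 10.1]
```

Release, lift, and look from both sides.

Emit:
{"method": "carry_out", "body": {"steps": [0.5,0,0,0,-0.005,0.5,0,0,0,0,0.5,0,0,0,0,0.5,0,0,0.4,0,0.5,0,0,0.8,0,0.5,0,0,1,0,0.5,0,0,1,0]}}

```text
clock: 41.9
position: [0.6551, 0.1725, 0.1682]
ee_rot: [-0.138, 2.151, -2.147]
force: [0.6, 0.2, -0.7]
width: 0.5
```

Emit:
{"method": "carry_out", "body": {"steps": [0.5,-0.4,-0.1,0.3,0.1,0.5,-0.7,-0.2,0.5,0.1,0.5,-0.7,-0.2,0.5,0.1,0.5,-0.7,-0.2,0.5,0.1]}}

```text
clock: 42.3
position: [0.5828, 0.1518, 0.2142]
ee_rot: [-0.225, 2.109, -2.109]
force: [0.1, 0.1, 0.1]
width: 0.499
```

```bash
python3 st.py; python3 - <<'E'
from h import *
im,d,c=snap("wrist"); save(im,"w10"); P=cloud(c,d); hsv=cv2.cvtColor(im,cv2.COLOR_RGB2HSV)
near=(P[...,0]>.60)&(P[...,0]<.72)&(P[...,1]>.12)&(P[...,1]<.3)
red=near&((hsv[...,0]<8)|(hsv[...,0]>172))&(hsv[...,1]>150)&(abs(P[...,2]-.05)<.01)
yel=near&(abs(hsv[...,0].astype(int)-28)<6)&(hsv[...,1]>150)&(abs(P[...,2]-.05)<.01)
for n,q in(("red",red),("yel",yel)):
    k=np.argwhere(q)[:,::-1]; print(n,len(k), *( (ray(c,k,.05).mean(0).round(4),ray(c,k,.05).min(0).round(4),ray(c,k,.05).max(0).round(4)) if len(k) else ()))
m=near&(P[...,2]>.080)&(P[...,2]<.1); k=np.argwhere(m)[:,::-1]; print(cv2.minAreaRect(ray(c,k,.089)[:,:2].astype(np.float32)) if len(k) else 0)
E
```

```text
[0.5828 0.1518 0.2142] [-0.3   0.41 -0.06  1.64  0.03  1.09 -1.73] 0.499 jaw deg -77.8 tilt [0.0006 0.0001] [0.1 0.1 0.1]
red 12 [0.6372 0.2263 0.05  ] [0.6363 0.2122 0.05  ] [0.6383 0.2401 0.05  ]
yel 4 [0.6362 0.2258 0.05  ] [0.6331 0.2162 0.05  ] [0.6376 0.2381 0.05  ]
((0.6521806716918945, 0.17294690012931824), (0.044988784939050674, 0.013806694187223911), 7.73711633682251)
```

View pics/w10.png

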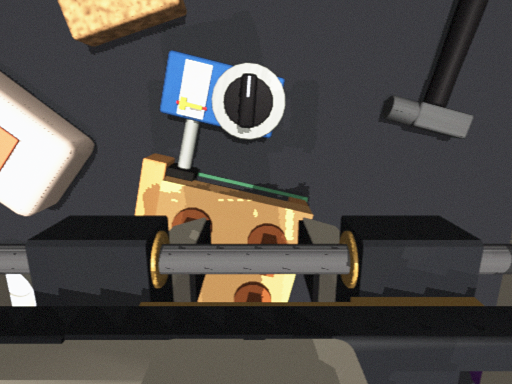

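The pointer covers the red mark at (190,103). The bar's angle gives joint about 2.99. I retreat and check the whole scene.

Emit:
{"method": "carry_out", "body": {"steps": [0.5,0,-0.4,0.3,0,0.5,0,-0.8,0.5,0,0.5,0,-1,0.5,0]}}

```text
clock: 42.65
position: [0.585, 0.0481, 0.2658]
ee_rot: [-0.218, 2.108, -2.112]
force: [-0.2, -1.1, 0.1]
width: 0.502
```

Emit:
{"method": "carry_out", "body": {"steps": [0.5,-0.1,-0.4,0,0,0.5,-0.3,-0.8,0,0,0.5,-0.3,-1,0,0]}}

```text
clock: 42.95
position: [0.5513, -0.0524, 0.2629]
ee_rot: [-0.225, 2.111, -2.114]
force: [0.8, -0.3, 0.9]
width: 0.503
```

Emit:
{"method": "carry_out", "body": {"steps": [0.5,-0.1,-0.4,0,0,0.5,-0.3,-0.8,0,0,0.5,-0.3,-1,0,0,0.5,-0.3,-1,0,0,0.5,-0.3,-1,0,0]}}

```text
clock: 43.45
position: [0.5233, -0.148, 0.2631]
ee_rot: [-0.226, 2.111, -2.109]
force: [0.5, -0.3, 1.0]
width: 0.499
```

```bash
python3 st.py; python3 - <<'E'
from m import *
im,d,c=snap("top"); save(im[60:330,80:420],"top8",2); P=cloud(c,d); hsv=cv2.cvtColor(im,cv2.COLOR_RGB2HSV)
m=((P[...,2]>.0485)&(hsv[...,2]>100)&(P[...,0]>.40)&(P[...,0]<.57)&(P[...,1]>.07)&(P[...,1]<.25)); rect(c,m,.055,"stand")
col=((hsv[...,0]<14)|(hsv[...,0]>170))&(hsv[...,1]>100)
for x,y in((.5165,.2025),(.516,.123),(.446,.1235)):
    q=P[col&(np.hypot(P[...,0]-x,P[...,1]-y)<.03)]; print((x,y),len(q),np.percentile(q[:,2],[5,50,95]).round(4),q[:,:2].mean(0).round(4))
dd=np.abs(im.astype(int)-np.load("top0.npz")["im"].astype(int)).max(-1)>60
for n,w in(("hammer",win(352,130,396,247)),("offcut",win(430,220,492,250)),("sander",win(195,195,256,246)),("wipes",win(128,250,222,330)),("bowl",win(150,350,210,405)),("glue",win(565,330,612,368))): print(n,dd[w].sum())
E
```

```text
[ 0.5233 -0.148   0.2631] [ 0.13  0.27  0.05  1.72 -0.02  1.15 -1.16] 0.499 jaw deg -77.83 tilt [-0.0015  0.0005] [ 0.5 -0.3  1. ]
stand [0.481  0.1665] [0.1583 0.1455] 89.10807037353516
(0.5165, 0.2025) 57 [0.06   0.0877 0.1102] [0.5164 0.2033]
(0.516, 0.123) 41 [0.0617 0.0813 0.1098] [0.5132 0.1242]
(0.446, 0.1235) 44 [0.0601 0.0834 0.1095] [0.4453 0.1256]
hammer 0
offcut 0
sander 0
wipes 0
bowl 0
glue 0
```

```bash
python3 -c "
from cell import arm
print(arm.sign_off())"
```

```text
the job is handed in; nothing more can be done
None
```

The job is done and handed in at about 43 s. The sign-off reports no verdict, so what follows rests on my own last checks.

- **Stand:** I pushed it +y, then -x, then into the corner until I felt about 10 N against the left stop and 14 N against the near stop. In the last top view it was in the same place as right after seating, at (0.481, 0.1665). Its yaw matches the green outline's to 0.01°. The camera-measured centre differs from the green outline by about 4 mm in x. I put that down to calibration and mask bias, because the stand was pressed against both stops.
- **Pegs:** All three brown pegs went into slots with almost no force. Their tops read about 0.108–0.110 m, which means the collars rest on the board. The coarse top-camera position of one peg differed from its slot by about 3 mm. The stem's play in the slot is only about 1.5 mm, so I treated this as measurement noise.
- **Clamp knob:** I turned it about 113° clockwise. The bar's angle gives joint about 2.99, and the measured gap between pointer and mark is about 1 mm.
- **Bystanders:** Comparing the top view before and after showed no change at any of them. I left the purple and turquoise look-alikes alone, but did not measure them. The arm was parked clear at the end.
- **Failed check:** The picture viewer's limit of 16 stopped me from viewing the final top image, so that last check was numeric only.

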